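# Close a sprung medallion mould on its dowels and hold it shut

## Robot

A 6-joint arm with a two-finger parallel gripper is mounted at the origin on a cart in front of the work surface, level with it; the furniture and walls round the work are solid. World frame = base frame: x ahead of the robot, y to its left, z up, the work surface at z = 0. Lengths are in m, angles in rad, forces in N, time in s.
With the tool pointing down it reaches from about 0.425 to 0.95 m from the base axis. Payload 3.5 kg.
Tool frame: the origin (TCP) lies between the finger pads; the fingertips stand 19 mm ahead of it and the grasp point (between the pads) is the TCP (ctrl.nose_length is the distance from the TCP to the fingertips, in m); z points along the fingers, y is the line along which they close (so a half turn about z gives the same grasp; the last joint's range is limited). The gripper opens to 85 mm and grips with 20 to 120 N. Pads are 22 mm wide; open, the fingers measure 114 mm over their backs; the gripper's body (76 mm by 85 mm) begins 54 mm behind the grasp point. The pads swing forward as they close: fully open they stand 13 mm farther back than shut.
Start: joints at [1.053, 0.286, 1.577, -0, 1.279, -0.15], TCP at [0.243, 0.63, 0.25] pointing down, gripper open.
Joint ranges: [-2.77, 2.77], [-0.9, 2.22], [0.21, 2.48], [-1.53, 4.67], [0.24, 2.81], [-2.84, 2.84]. Speed limits (rad/s): [2.79, 2.79, 3.14, 3.14, 3.14, 3.14].

## Interface

Orientations are given as a unit quaternion [x, y, z, w].
In Python, from plant import ctrl gives the robot as it stands.
- The arm moves only by the tool apply_moves, never from a script. Its argument "series" is a list of rows, each a list of 6 numbers: the shift along the world's x, y, z scaled (see below), then the turn, a rotation vector about the world's x, y, z scaled (see below). A call has 1 to 20 rows; each row is the pose to reach, as a shift and turn from the pose commanded when the call began; what a row does not reach only later rows make up. The controller multiplies each number of a shift by 0.8 m and each number of a turn by 45 degrees. A row lasts 1/8 s, in which the tool goes at most 62.5 mm and 10.7 degrees, less where a joint would pass 70% of its speed; a pose out of reach is approached as far as the arm can. A call with a number of a shift or a turn outside -1 to 1 is refused whole. A call with a gripper value outside its range is refused whole. "jaw" is the opening, from 0 (shut) to 1 (fully open), set as the call begins (left out, the last holds). The fingers move at their own pace and stop on an object; "squeeze" is the grip in N (left out, the last holds). Time passes only in rows, so rows that repeat a pose let the fingers close. It gives the time, the measured TCP pose, the force, the opening and the grip force at its end, in the units of the state.
- ctrl.get_state(): the state, without advancing time (a new reading comes with each control period).
- ctrl.read_camera(name): name is "scene" or "side" or "wrist"; returns the picture (480x640x3 uint8, red, green, blue); there is no depth.
- ctrl.get_calibration(name): a dict with "fx", "fy", "cx", "cy" (pixels), "dist_coeffs" ([k1, k2, p1, p2, k3] as OpenCV has them; the pictures are not rectified), "xyz" and "orientation" of the camera in the world; the wrist camera has in their place "hand_eye" (4x4, takes a point from camera to tool coordinates, whose origin is the TCP and whose axes are the flange's). Camera axes: x right, y up, looking along -z (the intrinsics and any distortion apply to the point x, -y, -z); pixel columns grow to the right and rows downward; lengths in m; the calibration is good to about 2 mm. A picture is of the moment at which its call begins: read the wrist's pose just before it. get_calibration takes no time and is no camera call.
- ctrl.sign_off(): hands the job in; it is judged then, once.
Trained networks look in the newest picture that a camera, given by its name, has taken for a name from the list of things; names that differ only in an ending like _2 or _b are one class to them, and where a whole thing is asked for, a point or a joint stands for the part that bears it (a point fixed in the world has none). Each returns a list of dicts, best first, with "p" (0 to 1); they miss things now and then, are a little off and sometimes report something else, mostly with a low value. They report only what shows in the picture. A call takes as long as a camera call. They do not tell look-alikes from the thing itself.
- ctrl.boxes_of(thing, camera): "xy" ([column, row] as shares, 0 to 1, of the picture: columns of its width, rows of its height, amid what is visible of it).
- ctrl.silhouettes(thing, camera): "pixels" (480x640 bool, what is visible of it) and "xy" ([column, row] as shares, 0 to 1, of the picture: columns of its width, rows of its height, amid what is visible of it).
The state is a dict: "time": time; "qpos": joint angles; "dq": joint speeds; "joint_efforts": joint torques, N m; "eef_pos": TCP position; "tcp_rot": TCP orientation; "contact_force": force on the tool from outside, world axes, zero at the start; "wrist_torque": the same for the moment, N m; "opening": opening from 0.0 (shut) to 1.0 (fully open); "finger_force": force on a finger pad.
Only numpy, scipy, OpenCV 4.12 (cv2) and the standard library are available. Lean on these libraries where they do the work, as an engineer would, in place of code of your own. Each camera call takes 0.05 s, during which the arm holds its last target. There are 200 camera calls.

## Task

Close the plaster medallion mould: lift the long cover by its wooden handle, set it on the lower half so that the large hole goes over the thick dowel and the small hole over the thin one, and press it down, without ramming, until the plaster faces meet. Spring pads push the cover up again, so finish while still gripping or pressing the cover, holding the mould fully shut. Leave the short cover, which belongs to another mould, and the other things lying about alone.

Things in the scene. Friction and masses are not known exactly. Their poses are not given: they have to be found in the camera images.
- seat (a point): lower half of the mould, fixed: plaster block 170 x 80 x 26 mm with a shallow round pocket, screwed to a plywood board 200 x 110 x 9 mm. This point is the centre of its flat top face, 35 mm above the table; x runs along its length towards the thick dowel, z up. The face is rigid
- pad_far (a joint): brass spring pad, 14 mm across, 40 mm along +x from the seat centre; 0 when it stands 6 mm proud of the top face, 0.006 when pressed flush; springs back. The two pads together resist with about 6 N at first and 12 N when flush (the cover's weight counts towards it), so by its own weight the cover stays 6 mm open
- pad_near (a joint): the other, equal spring pad, 40 mm along -x from the seat centre
- big_dowel (a point): thick steel dowel, 14 mm diameter, standing 18 mm above the lower half's top face, the last 5 mm tapered; this point is its root, on the top face, 63 mm along +x from the seat centre
- small_dowel (a point): thin steel dowel, 8 mm diameter, standing 18 mm above the top face, the last 5 mm tapered; its root, on the top face, 63 mm along -x from the seat centre
- long_cover_grip (a point): the cover that belongs to the mould: plaster slab 170 x 80 x 24 mm (x, y, z), flat on the table, about 0.25 kg, with a wooden handle block 70 x 26 x 34 mm (x, y, z) on the middle of its top. This point is the centre of the handle, 17 mm above the slab's top and 41 mm above its underside; x runs towards the large hole, z up. Take the handle across its 26 mm width (y)
- long_cover_big_hole (a point): centre of the long cover's large through hole (16 mm) at the cover's underside, 63 mm from the cover's centre along its +x; goes over the thick dowel
- long_cover_small_hole (a point): centre of the long cover's small through hole (10 mm) at the cover's underside, 63 mm from the cover's centre along its -x; goes over the thin dowel
- long_cover: the whole long cover; origin at the centre of its underside, x towards its large hole, z up
- lower_half: the whole lower half with board, dowels and spring pads; origin at the centre of the board's underside on the table, x towards the thick dowel
- short_cover: cover of another mould, to be left alone: like the long one but only 125 mm long with its holes 42 mm from its centre; origin at the centre of its underside
- rubber: eraser 19 x 53 x 12 mm near the lower half, bystander; origin under its centre
- tube: white paint tube 32 x 99 x 24 mm behind the lower half, bystander; origin under its centre
- lump: grey kneaded eraser lump 30 x 38 x 17 mm, bystander; origin under its centre
- stick: pink pastel stick 11 x 65 x 11 mm, bystander; origin under its centre
Things that resemble listed ones, but are neither listed nor needed, are in the scene too. What is shaped like the long_cover but black is not meant.

How it is judged:
On the way, in this order (a step that is already met when the one before it is completed fails the run):
1. the long cover is held clear of the table (height (world z) of long_cover above 0.03 m and contact force between the fingers and long_cover above 1 N), for 0.2 s.
2. the long cover is on both dowels, large hole over the thick one, down to the spring pads (horizontal distance between long_cover_big_hole and big_dowel below 0.003 m and horizontal distance between long_cover_small_hole and small_dowel below 0.003 m and z of each of long_cover_big_hole, long_cover_small_hole in the frame of seat below 0.0085 m), for 0.1 s.
At the end, for the whole second after the job is handed in: The long cover is on the dowels (both holes within 3 mm of their dowels, large on thick), its underside within 2 mm of the lower half's face at both ends, pressed on it with at least 8 N, at rest, with the fingers still on the cover (horizontal distance between long_cover_big_hole and big_dowel below 0.003 m and horizontal distance between long_cover_small_hole and small_dowel below 0.003 m and z of each of long_cover_big_hole, long_cover_small_hole in the frame of seat below 0.002 m and contact force between the fingers and long_cover above 2 N and contact force between long_cover and lower_half above 8 N and linear speed of long_cover below 0.01 m/s); the arm keeps its last pose, push and grip.
It fails at once if the cover is rammed or crushed onto the lower half (over 90 N) (contact force between long_cover and lower_half above 90 N).
It fails at once if the short cover is moved over 20 mm (distance of short_cover from where it was at the start of the episode above 0.02 m).
It fails at once if one of the loose things lying about is moved over 20 mm (distance of any of rubber, tube, lump, stick from where it was at the start of the episode above 0.02 m).
It also fails if it takes over 38 s, if anything falls off the work surface, if the arm or the gripper's body presses on something with over 40 N, if the wrist force passes 120 N, or if a joint passes its speed limit or range.

## Working session

There is one attempt and no reset: what is moved stays moved. The work goes in short steps, Python scripts to look and compute and a tool call to move; the robot and the scene stay as the last step left them, time stands still between calls to the robot, and variables do not carry over. Pictures are saved under pics/ and viewed, at most 10 in all, crops included, and the job is handed in when it is done.

Besides the shell and the picture viewer there is one more tool, called after ">>>" as name([rows], argument=value, ...), one row to a line, values as JSON. apply_moves: Moves the arm, as the interface text tells. Shifts and turns lie within -1 to 1; 1 stands for 0.8 m of shift or 45 degrees of turn. Its arguments: {"type":"object","properties":{"series":{"type":"array"},"jaw":{"type":"number"},"squeeze":{"type":"number"}},"required":["series"]}

```bash
mkdir -p pics
cat > h.py <<'E'
import numpy as np, cv2
from scipy.spatial.transform import Rotation as R
from plant import ctrl
def cam(name, st=None):
    c=ctrl.get_calibration(name)
    K=np.array([[c['fx'],0,c['cx']],[0,c['fy'],c['cy']],[0,0,1.]]);d=np.array(c['dist_coeffs'],float)
    if 'hand_eye' in c:
        st=st or ctrl.get_state(); T=np.eye(4);T[:3,:3]=R.from_quat(st['tcp_rot']).as_matrix();T[:3,3]=st['eef_pos']
        T=T@np.array(c['hand_eye'])
    else:
        T=np.eye(4);T[:3,:3]=R.from_quat(c['orientation']).as_matrix();T[:3,3]=c['xyz']
    return K,d,T
def toplane(uv,z,C):
    K,d,T=C
    n=cv2.undistortPoints(np.array(uv,float).reshape(-1,1,2),K,d).reshape(-1,2)
    r=np.c_[n[:,0],-n[:,1],-np.ones(len(n))]@T[:3,:3].T
    return T[:3,3]+r*((z-T[2,3])/r[:,2])[:,None]
def proj(P,C):
    K,d,T=C
    p=(np.atleast_2d(P)-T[:3,3])@T[:3,:3]
    return cv2.projectPoints(p*[1,-1,-1],np.zeros(3),np.zeros(3),K,d)[0].reshape(-1,2)
def snap(name,fn):
    st=ctrl.get_state();im=ctrl.read_camera(name);cv2.imwrite('pics/'+fn,im[:,:,::-1]);return im,cam(name,st)
E
python3 - <<'E'
from h import *
for n in ['scene','side','wrist']:
    im,C=snap(n,n+'0.png'); print(n,C[2][:3,3].round(3),C[2][:3,:3].round(2).tolist())
    for t in ['long_cover','short_cover','lower_half','long_cover_grip','big_dowel','small_dowel','long_cover_big_hole','long_cover_small_hole','rubber','tube','lump','stick']:
        print(t,[(round(b['p'],2),(np.array(b['xy'])*[640,480]).round(0).tolist()) for b in ctrl.boxes_of(t,n)[:4]])
a,b=[cv2.imread(f'pics/{n}0.png') for n in ['scene','side']]
E
```

```text
scene [ 0.012 -0.462  0.862] [[0.63, 0.58, -0.51], [-0.78, 0.47, -0.42], [0.0, 0.66, 0.75]]
long_cover [(0.71, [428.0, 329.0])]
short_cover [(0.65, [186.0, 198.0])]
lower_half [(0.82, [321.0, 263.0])]
long_cover_grip [(0.79, [430.0, 332.0]), (0.69, [202.0, 261.0])]
big_dowel [(0.62, [323.0, 262.0])]
small_dowel [(0.78, [321.0, 261.0]), (0.37, [373.0, 226.0])]
long_cover_big_hole [(0.8, [428.0, 328.0]), (0.67, [203.0, 262.0])]
long_cover_small_hole [(0.94, [202.0, 263.0]), (0.69, [429.0, 329.0])]
rubber [(0.52, [275.0, 304.0])]
tube [(0.98, [375.0, 228.0])]
lump [(0.69, [424.0, 384.0])]
stick [(0.52, [232.0, 174.0]), (0.4, [433.0, 332.0])]
side [ 0.541 -0.864  0.434] [[1.0, -0.01, -0.02], [-0.01, 0.41, -0.91], [0.01, 0.91, 0.41]]
long_cover [(0.84, [323.0, 346.0]), (0.84, [248.0, 223.0])]
short_cover [(0.62, [298.0, 199.0]), (0.17, [321.0, 341.0])]
lower_half [(0.92, [322.0, 263.0])]
long_cover_grip [(0.72, [321.0, 341.0]), (0.58, [251.0, 222.0])]
big_dowel [(0.78, [320.0, 262.0])]
small_dowel [(0.85, [322.0, 261.0])]
long_cover_big_hole [(0.59, [325.0, 345.0]), (0.58, [250.0, 225.0])]
long_cover_small_hole [(0.81, [322.0, 342.0]), (0.61, [249.0, 226.0]), (0.35, [319.0, 262.0])]
rubber [(0.79, [249.0, 264.0]), (0.47, [246.0, 369.0]), (0.35, [319.0, 344.0])]
tube [(0.61, [398.0, 274.0])]
lump [(0.59, [246.0, 370.0])]
stick [(0.4, [342.0, 209.0])]
wrist [0.163 0.66  0.374] [[0.36, -0.88, -0.3], [0.93, 0.34, 0.12], [0.0, -0.33, 0.95]]
long_cover [(0.58, [4.0, 408.0])]
short_cover [(0.43, [191.0, 442.0])]
lower_half []
long_cover_grip [(0.82, [7.0, 408.0])]
big_dowel []
small_dowel []
long_cover_big_hole [(0.8, [6.0, 407.0])]
long_cover_small_hole [(0.87, [8.0, 407.0])]
rubber []
tube []
lump []
stick []
```

View pics/scene0.png

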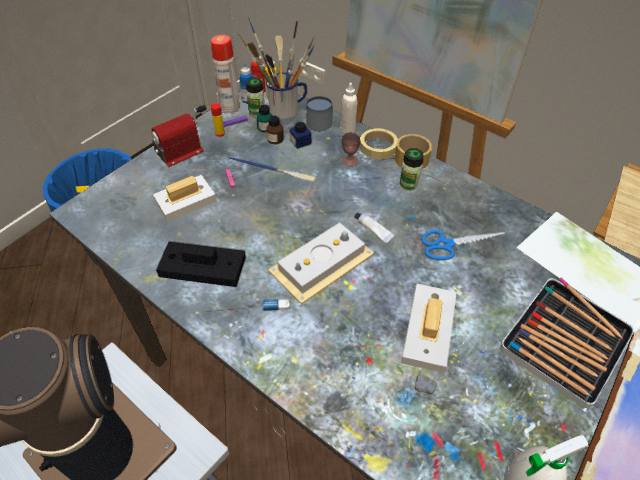

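View pics/side0.png

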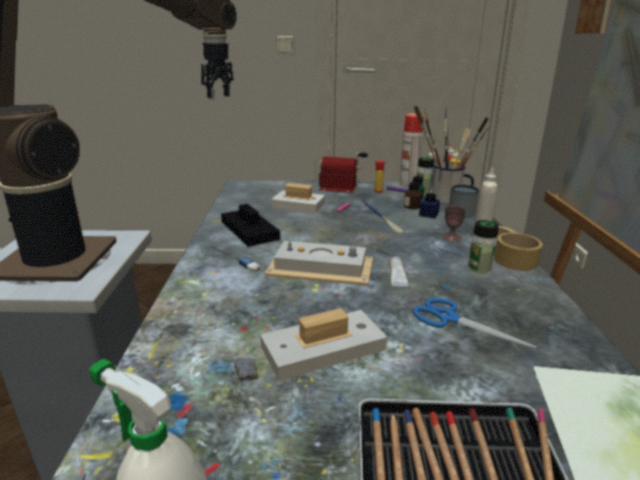

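Candidates for the long cover are the white slab with a wooden handle at scene (430,328), the black look-alike at (202,262), and the short white cover at (186,195). By the description I choose (430,328). The lower half is at (321,262).

Run:
```python
from h import *
out=[]
for n in ['scene','side']:
    C=cam(n); 
    for t,z in [('long_cover',.03),('lower_half',.03),('short_cover',.03),('rubber',.006),('tube',.012),('lump',.008),('stick',.005)]:
        m=ctrl.silhouettes(t,n)
        if m:
            rs,cs=np.nonzero(m[0]['pixels']);
            print(n,t,round(m[0]['p'],2),toplane([(cs.mean(),rs.mean())],z,C)[0].round(3))
    im=cv2.imread(f'pics/{n}0.png')
    for (u,v) in ({'scene':[(430,328),(321,258)],'side':[(323,343),(320,260)]}[n]):
        out.append(cv2.resize(im[v-50:v+50,u-66:u+67],(400,300),interpolation=cv2.INTER_CUBIC))
cv2.imwrite('pics/crop.png',np.vstack([np.hstack(out[:2]),np.hstack(out[2:])]))
print(cam('scene')[0],np.array(ctrl.get_calibration('wrist')['hand_eye']).round(3), cam('wrist')[0])
```

```text
scene long_cover 0.92 [ 0.541 -0.303  0.03 ]
scene lower_half 0.88 [ 0.537 -0.045  0.03 ]
scene rubber 0.7 [ 0.412 -0.031  0.006]
scene tube 0.96 [ 0.703 -0.064  0.012]
scene lump 0.64 [ 0.45  -0.353  0.008]
scene stick 0.49 [ 0.558 -0.298  0.005]
side long_cover 0.85 [0.395 0.112 0.03 ]
side lower_half 0.57 [ 0.553 -0.071  0.03 ]
side short_cover 0.73 [0.497 0.302 0.03 ]
side rubber 0.54 [ 0.41  -0.031  0.006]
side tube 0.9 [ 0.699 -0.075  0.012]
side lump 0.81 [ 0.447 -0.352  0.008]
side stick 0.61 [0.614 0.307 0.005]
[[521.5868361    0.         316.81467332]
 [  0.         521.5868361  238.94881379]
 [  0.           0.           1.        ]] [[-0.001  0.945  0.326  0.085]
 [ 1.     0.001 -0.    -0.001]
 [-0.     0.326 -0.945 -0.123]
 [ 0.     0.     0.     1.   ]] [[420.72918766   0.         320.09009632]
 [  0.         420.72918766 242.07140676]
 [  0.           0.           1.        ]]
```

View pics/crop.png

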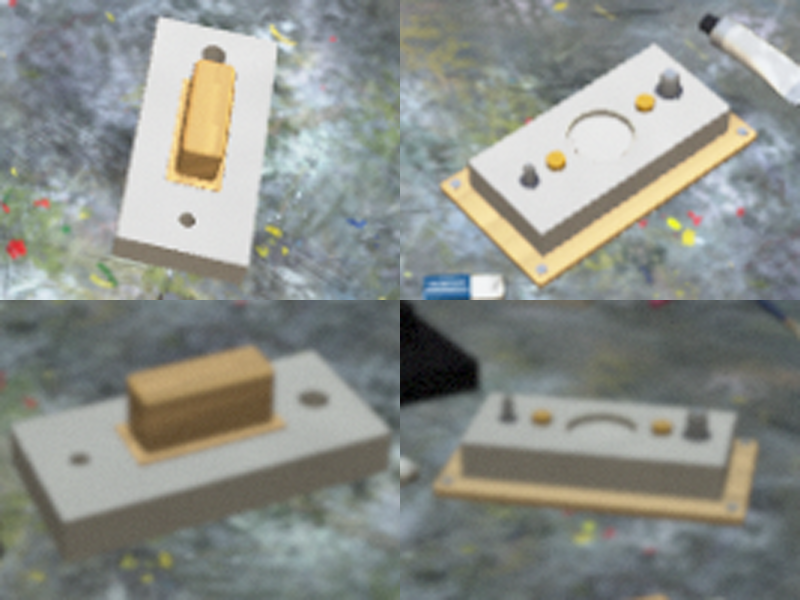

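The crops confirm it: the long cover's large hole (scene about 435,296) and the lower half's thick dowel (scene about 344,236) both lie towards +x.

Run:
```python
from h import *
s=lambda o,L:[(o[0]+x/3.0075,o[1]+y/3) for x,y in L]
def q(n,uv,z):
    P=toplane(uv,z,cam(n)); print(n,P[:,:2].round(3).tolist(),P.mean(0).round(4)); return P
P=q('scene',s((364,278),[(160,17),(275,40),(247,265),(115,238)]),.024); d=P[0]+P[1]-P[2]-P[3];print(np.degrees(np.arctan2(d[1],d[0])))
P=q('side',s((257,293),[(315,50),(388,130),(65,218),(12,135)]),.024); d=P[0]+P[1]-P[2]-P[3];print(np.degrees(np.arctan2(d[1],d[0])))
P=q('scene',s((255,208),[(255,43),(328,110),(140,235),(70,163)]),.035); d=P[0]+P[1]-P[2]-P[3];print(np.degrees(np.arctan2(d[1],d[0])))
q('side',s((254,210),[(108,124),(297,138)]),.035)
st=ctrl.get_state();print(st['time'],R.from_quat(st['tcp_rot']).as_matrix().round(3).tolist(),st['eef_pos'])
```

```text
scene [[0.62, -0.228], [0.652, -0.298], [0.496, -0.367], [0.462, -0.295]] [ 0.5574 -0.297   0.024 ]
23.482581007218037
side [[0.617, -0.224], [0.647, -0.296], [0.493, -0.363], [0.463, -0.301]] [ 0.555  -0.2961  0.024 ]
25.059524427660897
scene [[0.647, -0.011], [0.628, -0.09], [0.463, -0.057], [0.48, 0.018]] [ 0.5547 -0.035   0.035 ]
-10.480015253644426
side [[0.492, -0.029], [0.615, -0.049]] [ 0.5531 -0.039   0.035 ]
2.65 [[-0.933, 0.36, -0.0], [0.36, 0.933, 0.0], [0.0, 0.0, -1.0]] [0.24267399 0.62986927 0.25034843]
```

>>> apply_moves([
  [0.2, -0.29, 0, 0, 0, -1],
  [0.2, -0.29, 0, 0, 0, -1],
  [0.2, -0.29, 0, 0, 0, -1],
  [0.2, -0.29, 0, 0, 0, -1],
  [0.2, -0.29, 0, 0, 0, -1],
], jaw=1)

```text
time: 3.28
eef_pos: [0.4042, 0.3955, 0.2506]
tcp_rot: [0.547, 0.837, 0.0, 0.0]
contact_force: [0.6, 0.3, 0.4]
opening: 1.0
finger_force: 0.0
```

>>> apply_moves([
  [0.15, -0.29, 0, 0, 0, -1],
  [0.15, -0.29, 0, 0, 0, -1],
  [0.15, -0.29, 0, 0, 0, -1],
  [0.15, -0.29, 0, 0, 0, -1],
  [0.15, -0.29, 0, 0, 0, -1],
])

```text
time: 3.9
eef_pos: [0.5241, 0.1627, 0.2506]
tcp_rot: [0.826, 0.563, 0.0, 0.0]
contact_force: [0.1, 0.7, 0.1]
opening: 0.999
finger_force: 0.0
```

>>> apply_moves([
  [0.04, -0.255, -0.04, 0, 0, -1],
  [0.04, -0.255, -0.04, 0, 0, -1],
  [0.04, -0.255, -0.04, 0, 0, -1],
  [0.04, -0.255, -0.04, 0, 0, -1],
  [0.04, -0.255, -0.04, 0, 0, -1],
])

```text
time: 4.53
eef_pos: [0.5546, -0.0386, 0.218]
tcp_rot: [0.978, 0.207, -0.0, -0.0]
contact_force: [-0.5, 0.6, 0.4]
opening: 1.001
finger_force: 0.0
```

>>> apply_moves([
  [0, 0, 0, 0, 0, -0.765],
  [0, 0, 0, 0, 0, -0.765],
  [0, 0, 0, 0, 0, -0.765],
  [0, 0, 0, 0, 0, -0.765],
  [0, 0, 0, 0, 0, -0.765],
  [0, 0, 0, 0, 0, -0.765],
])

```text
time: 5.28
eef_pos: [0.5547, -0.037, 0.2186]
tcp_rot: [0.996, -0.09, 0.0, -0.0]
contact_force: [-0.6, -0.2, 0.7]
opening: 0.999
finger_force: 0.0
```

Run:
```python
from h import *
im,C=snap('wrist','w1.png'); st=ctrl.get_state()
print(st['time'],st['eef_pos'],R.from_quat(st['tcp_rot']).as_matrix().round(3).tolist(),st['qpos'])
print(proj([[.5547+.063,-.0467,.053],[.492,-.0235,.053]],C))
```

```text
5.325 [ 0.55464467 -0.03724024  0.21849617] [[0.984, -0.18, 0.0], [-0.18, -0.984, 0.0], [0.0, -0.0, -1.0]] [-2.49645104e-01  5.34261040e-02  1.90193439e+00  2.09653901e-04
  1.18607028e+00  1.50184574e+00]
[[316.82530443 128.71461274]
 [316.92248217 301.16407432]]
```

View pics/w1.png

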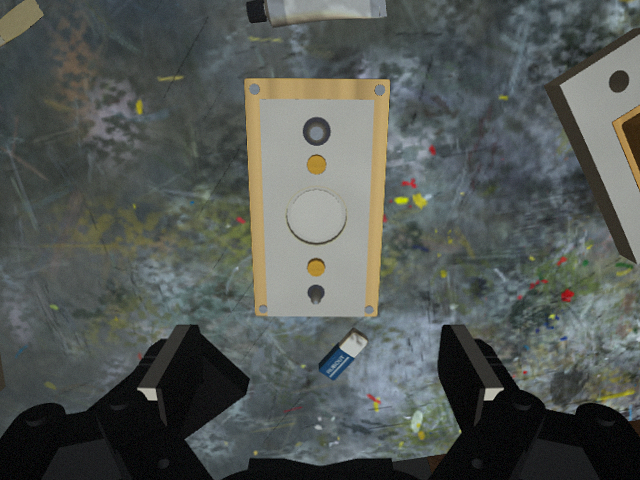

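The wrist view shows the thick dowel at (316,131), the pads at (316,164) and (316,267), and the thin dowel at about (316,292). The block is centred and square to the tool. Next I measure it precisely.

```bash
cat >> h.py <<'E'
def rect(mask,z,C):
    n,l,s,_=cv2.connectedComponentsWithStats(mask.astype(np.uint8)); k=1+np.argmax(s[1:,4])
    cs=cv2.findContours((l==k).astype(np.uint8),cv2.RETR_EXTERNAL,cv2.CHAIN_APPROX_NONE)[0]
    P=toplane(max(cs,key=len).reshape(-1,2),z,C)[:,:2]
    return cv2.minAreaRect((P*1000).astype(np.float32))
E
python3 - <<'E'
from h import *
st=ctrl.get_state();im=cv2.imread('pics/w1.png');C=cam('wrist',st)
hsv=cv2.cvtColor(im,cv2.COLOR_BGR2HSV)
roi=np.zeros((480,640),bool);roi[85:318,240:395]=1
top=roi&(hsv[...,1]<35)&(hsv[...,2]>140)
print('top',rect(cv2.morphologyEx(top.astype(np.uint8),cv2.MORPH_OPEN,np.ones((5,5))),.035,C))
g=np.zeros_like(roi);g[145:285,295:340]=1;g&=hsv[...,1]>120
n,l,s,c=cv2.connectedComponentsWithStats(g.astype(np.uint8))
c=[c[i] for i in range(1,n) if s[i,4]>60];P=toplane(c,.041,C);print('pads',c,P.round(4).tolist(),P.mean(0))
d=P[np.argmax(P[:,0])]-P[np.argmin(P[:,0])];print(np.degrees(np.arctan2(d[1],d[0])),np.linalg.norm(d))
dk=roi&(hsv[...,2]<135)
n,l,s,c=cv2.connectedComponentsWithStats(dk.astype(np.uint8))
for i in range(1,n):
    if 60<s[i,4]<2000: print('dark',c[i],s[i])
print(R.from_quat(st['tcp_rot']).as_euler('zyx',degrees=True),st['eef_pos'])
E
```

```text
top ((552.9727783203125, -34.14046096801758), (79.62934875488281, 169.78109741210938), 79.22410583496094)
pads [array([316.08833922, 164.00706714]), array([315.67364017, 266.89539749])] [[0.5929, -0.0418, 0.041], [0.5152, -0.027, 0.041]] [ 0.55401041 -0.03438736  0.041     ]
-10.794216767428026 0.07910612008795805
dark [391.2826087  104.20652174] [388  85   7  40 184]
dark [316.41495327 130.32149533] [303 117  28  29 535]
dark [315.6763285  235.15942029] [286 215  61  30 207]
dark [316.03225806 260.88709677] [307 258  19  10  62]
dark [315.6015625 292.953125 ] [307 284  18  20 256]
dark [331.1147541  316.86885246] [306 316  53   2  61]
[ 1.03575399e+01  1.17387263e-02 -1.79991503e+02] [ 0.55464467 -0.03724024  0.21849617]
```

>>> apply_moves([
  [0.003, -0.325, 0, 0, 0, 0.77],
  [0.003, -0.325, 0, 0, 0, 0.77],
  [0.003, -0.325, 0, 0, 0, 0.77],
  [0.003, -0.325, 0, 0, 0, 0.77],
  [0.003, -0.325, 0, 0, 0, 0.77],
  [0.003, -0.325, 0, 0, 0, 0.77],
])

```text
time: 6.08
eef_pos: [0.5569, -0.2988, 0.218]
tcp_rot: [0.978, 0.208, -0.0, -0.0]
contact_force: [-0.0, 1.4, 0.2]
opening: 0.998
finger_force: 0.0
```

Run:
```python
from h import *
im,C=snap('wrist','w2.png'); st=ctrl.get_state()
im=im[:,:,::-1];hsv=cv2.cvtColor(im,cv2.COLOR_BGR2HSV)
print(st['time'],st['eef_pos'],R.from_quat(st['tcp_rot']).as_euler('zyx',degrees=True),st['contact_force'])
m=ctrl.silhouettes('long_cover','wrist');pm=m[0]['pixels'];print(m[0]['p'],pm.sum())
pm=cv2.dilate(pm.astype(np.uint8),np.ones((9,9)))>0
top=pm&(hsv[...,1]<35)&(hsv[...,2]>140)
top=cv2.morphologyEx(top.astype(np.uint8),cv2.MORPH_OPEN,np.ones((5,5)))
print('top',rect(top,.024,C))
for uv in cv2.findContours(top,cv2.RETR_CCOMP,cv2.CHAIN_APPROX_NONE)[0]:
    if len(uv)>20: print(len(uv),cv2.boundingRect(uv),toplane([uv.reshape(-1,2).mean(0)],.024,C)[0].round(4))
```

```text
6.125 [ 0.55700954 -0.2974367   0.21797492] [-2.41322930e+01 -2.92641681e-02 -1.79925052e+02] [ 0.89636183 -0.62228408 -0.61916536]
0.57 21230
top ((555.8629760742188, -297.1597900390625), (170.51681518554688, 82.25128936767578), 23.545351028442383)
625 (262, 96, 112, 213) [ 0.5633 -0.2927  0.024 ]
36 (309, 279, 15, 13) [ 0.4971 -0.3214  0.024 ]
294 (293, 160, 48, 109) [ 0.5542 -0.2965  0.024 ]
66 (305, 116, 25, 24) [ 0.6129 -0.271   0.024 ]
```

View pics/w2.png

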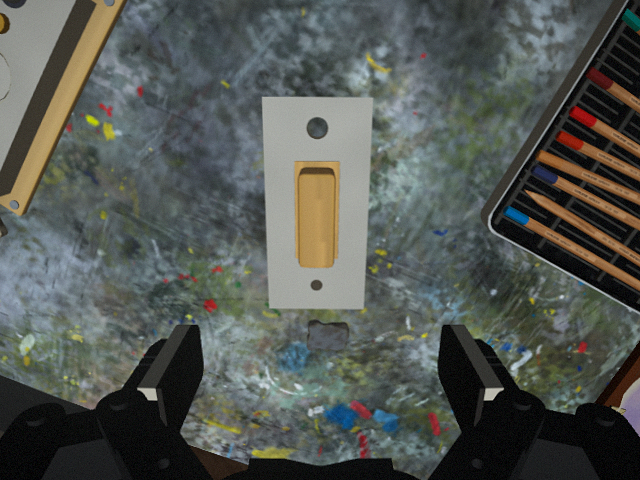

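Now the cover's large hole is at (317,128) and its small hole at (316,285), with the handle centred and nearly square to the tool. I descend and grip.

>>> apply_moves([
  [-0.002, 0.001, -0.07, 0, 0, -0.014],
  [-0.002, 0.001, -0.14, 0, 0, -0.014],
  [-0.002, 0.001, -0.19, 0, 0, -0.014],
  [-0.002, 0.001, -0.215, 0, 0, -0.014],
  [-0.002, 0.001, -0.215, 0, 0, -0.014],
  [-0.002, 0.001, -0.215, 0, 0, -0.014],
])

```text
time: 6.92
eef_pos: [0.557, -0.2978, 0.0486]
tcp_rot: [0.979, 0.204, 0.001, 0.001]
contact_force: [1.2, -0.4, 1.4]
opening: 0.996
finger_force: 0.0
```

>>> apply_moves([
  [0, 0, 0, 0, 0, 0],
  [0, 0, 0, 0, 0, 0],
  [0, 0, 0, 0, 0, 0],
  [0, 0, 0, 0, 0, 0],
  [0, 0, 0, 0, 0, 0],
  [0, 0, 0, 0, 0, 0],
], jaw=0, squeeze=70)

```text
time: 7.68
eef_pos: [0.5559, -0.2978, 0.0469]
tcp_rot: [0.979, 0.204, 0.0, 0.0]
contact_force: [-0.9, -0.3, 3.4]
opening: 0.293
finger_force: 70.0
```

>>> apply_moves([
  [0, 0, 0.03, 0, 0, 0],
  [0, 0, 0.07, 0, 0, 0],
  [0, 0, 0.11, 0, 0, 0],
  [0, 0, 0.11, 0, 0, 0],
  [0, 0, 0.11, 0, 0, 0],
])

```text
time: 8.3
eef_pos: [0.5543, -0.2965, 0.132]
tcp_rot: [0.979, 0.204, -0.001, -0.001]
contact_force: [-0.1, 0.4, -2.6]
opening: 0.288
finger_force: 69.4
```

```bash
cat > held.py <<'E'
from h import *
import sys
im,C=snap('wrist',sys.argv[1]); st=ctrl.get_state()
im=im[:,:,::-1];hsv=cv2.cvtColor(im,cv2.COLOR_BGR2HSV)
yaw=R.from_quat(st['tcp_rot']).as_euler('zyx',degrees=True)
print(st['time'],st['eef_pos'].round(4) if hasattr(st['eef_pos'],'round') else st['eef_pos'],yaw,st['contact_force'])
zt=st['eef_pos'][2]-.0469+.024
top=((hsv[...,1]<35)&(hsv[...,2]>140)).astype(np.uint8);top[:, :150]=0;top[:,490:]=0
top=cv2.morphologyEx(top,cv2.MORPH_OPEN,np.ones((5,5)))
print('rect',rect(top,zt,C))
T=R.from_quat(st['tcp_rot']).as_matrix()
for uv in cv2.findContours(top,cv2.RETR_CCOMP,cv2.CHAIN_APPROX_NONE)[0]:
    if len(uv)>30:
        P=toplane([uv.reshape(-1,2).mean(0)],zt,C)[0]
        print(len(uv),cv2.boundingRect(uv),P.round(4),'tool',(T.T@(P-st['eef_pos'])).round(4))
E
python3 held.py w3.png
```

```text
8.35 [ 0.5541 -0.2963  0.1315] [ -23.52297448   -0.21804388 -179.83411767] [-0.45536662  0.77683673 -2.85429249]
rect ((583.474365234375, -284.89874267578125), (106.82080841064453, 82.52625274658203), 23.62201690673828)
126 (301, 452, 45, 13) [ 0.4891 -0.3259  0.1086] tool [-0.0714  0.0013  0.0231]
38 (354, 446, 12, 11) [ 0.499  -0.3397  0.1086] tool [-0.0678  0.0178  0.023 ]
45 (274, 446, 13, 11) [ 0.4845 -0.307   0.1086] tool [-0.068  -0.0179  0.0231]
56 (358, 421, 11, 21) [ 0.5101 -0.3362  0.1086] tool [-0.0562  0.0191  0.023 ]
60 (273, 421, 10, 19) [ 0.4957 -0.3014  0.1086] tool [-0.0555 -0.0185  0.0231]
1211 (201, 93, 240, 274) [ 0.5913 -0.2807  0.1086] tool [0.0403 0.0006 0.0228]
136 (296, 135, 49, 49) [ 0.6118 -0.2713  0.1086] tool [0.063  0.0002 0.0228]
41 (372, 69, 15, 9) [ 0.6452 -0.2778  0.1086] tool [0.091  0.0195 0.0226]
```

View pics/w3.png

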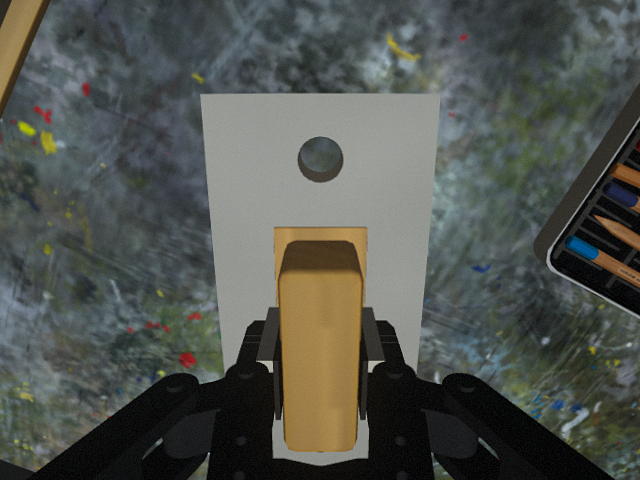

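The cover hangs level, with its large hole at (320,159), tool frame (63.0, 0.2) mm. It is centred in the grip, so I carry it over the seat.

>>> apply_moves([
  [0, 0.06, 0, 0, 0, -0.15],
  [0, 0.12, 0, 0, 0, -0.3],
  [0, 0.18, 0, 0, 0, -0.45],
  [0, 0.24, 0, 0, 0, -0.6],
  [0, 0.29, 0, 0, 0, -0.7],
  [0, 0.3275, 0, 0, 0, -0.762],
  [0, 0.3275, 0, 0, 0, -0.762],
  [0, 0.3275, 0, 0, 0, -0.762],
  [0, 0.3275, 0, 0, 0, -0.762],
])

```text
time: 9.48
eef_pos: [0.5553, -0.0363, 0.1337]
tcp_rot: [0.996, -0.094, -0.0, 0.0]
contact_force: [-0.1, -1.0, -1.9]
opening: 0.288
finger_force: 69.7
```

```bash
python3 held.py w4.png
```

```text
9.525 [ 0.5554 -0.0363  0.1339] [ 1.08383497e+01 -3.21447378e-02 -1.79999583e+02] [ 0.57423845  0.46437028 -1.61949547]
rect ((586.1202392578125, -43.586204528808594), (81.3433609008789, 106.09335327148438), 79.10482788085938)
48 (273, 421, 10, 17) [ 0.5054 -0.0083  0.111 ] tool [-0.0544 -0.018   0.0229]
31 (449, 166, 11, 8) [ 0.6049 -0.094   0.111 ] tool [0.0595 0.0474 0.0229]
77 (310, 149, 30, 22) [ 0.6158 -0.0505  0.111 ] tool [0.062  0.0026 0.0229]
1204 (201, 94, 240, 273) [ 0.595  -0.0446  0.111 ] tool [0.0405 0.0008 0.0229]
141 (296, 135, 49, 49) [ 0.6172 -0.0488  0.111 ] tool [0.0631 0.0007 0.0229]
```

View pics/w4.png

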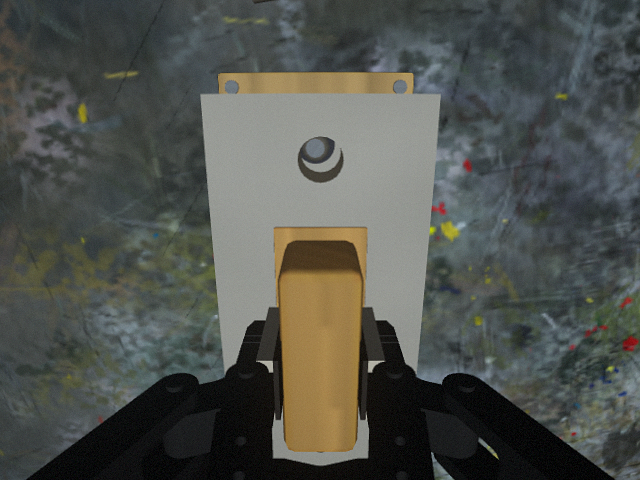

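Run:
```python
from h import *
im=cv2.imread('pics/w4.png');st=ctrl.get_state();C=cam('wrist',st);print(st['eef_pos'])
g=cv2.cvtColor(im,cv2.COLOR_BGR2GRAY)
print(g[136:184:3,300:344:3])
for uv in [(317,149),(318,150)]: print(toplane([uv],.053,C)[0].round(4))
print('pred',proj([[.6157,-.0461,.053],[.6157,-.0461,.035],[.6172,-.0488,.087]],C).round(1))
```

```text
[ 0.55537844 -0.03629266  0.13393731]
[[156 155 153 153 157 158 122 121 163 156 155 158 153 153 154]
 [152 150 154 111 102 124  96  81  72  53  58 162 152 156 152]
 [158 155  80 126 120 118 120 120  87  67  53  54 158 153 160]
 [158  62 102 113 118 119 113 122  98  70  59  51 155 156 155]
 [105  67 118 122 117 117 121 119 107  71  49  49 149 139 159]
 [ 53  61  96 113 116 124 122 119  91  63  53 112 156 152 125]
 [ 60  61  75 115 119 119 128 112  73  58  53 153 150 146  77]
 [ 56  54  59  67  91 114  85  70  55  57 134 151 152 131  47]
 [ 58 147  71  55  58  62  61  59  60 146 150 154 152  63  56]
 [ 63  70 153 152 100  84 101 150 155 153 151 152 129  63  68]
 [ 58  60 111 153 150 151 156 156 153 153 153 152  58  62 105]
 [ 74  63  64  77 143 156 152 152 154 157 125  61  63  59 159]
 [144  58  68  67  64  56  74  85  59  58  67  60  66  95 155]
 [154 121  61  61  64  62  63  67  67  64  64  60  64 155 154]
 [154 154 145  56  64  63  60  64  67  64  63 100 158 155 154]
 [150 155 157 158 133  73  66  57  69 116 160 157 155 157 156]]
[ 0.6144 -0.0466  0.053 ]
[ 0.6138 -0.047   0.053 ]
pred [[315.4 146.4]
 [315.7 142.6]
 [320.3 150.7]]
```

The dowel tip shows through the hole at about (315,147), against a prediction of (315.4,146.4), so the seat estimate holds. I correct by (-1.5, +2.5) mm and descend to just above the tips.

>>> apply_moves([
  [-0.0019, 0.0031, -0.01, 0, 0, 0],
  [-0.0019, 0.0031, -0.022, 0, 0, 0],
  [-0.0019, 0.0031, -0.034, 0, 0, 0],
  [-0.0019, 0.0031, -0.034, 0, 0, 0],
  [-0.0019, 0.0031, -0.034, 0, 0, 0],
  [-0.0019, 0.0031, -0.034, 0, 0, 0],
])

```text
time: 10.28
eef_pos: [0.5544, -0.0329, 0.1076]
tcp_rot: [0.996, -0.094, 0.0, 0.0]
contact_force: [-1.2, -0.6, -3.0]
opening: 0.295
finger_force: 69.7
```

```bash
python3 held.py w5.png
python3 - <<'E'
from h import *
im=cv2.imread('pics/w5.png');st=ctrl.get_state();C=cam('wrist',st);z=st['eef_pos'][2]
print(st['eef_pos'],'pred tip, hole bottom',proj([[.6157,-.0461,.053],[.6157,-.0461,z-.0469]],C).round(1))
cv2.imwrite('pics/c5.png',cv2.resize(im[110:210,250:390],(700,500),interpolation=cv2.INTER_CUBIC))
E
```

```text
10.325 [ 0.5543 -0.0329  0.1076] [1.07645589e+01 5.36377073e-02 1.79988256e+02] [-0.49969265 -0.05563504 -2.56809601]
rect ((585.32666015625, -39.482818603515625), (80.03480529785156, 106.21239471435547), 79.21085357666016)
36 (312, 452, 13, 8) [ 0.4858 -0.0194  0.0847] tool [-0.0699 -0.0005  0.0228]
34 (274, 421, 9, 11) [ 0.5062 -0.0052  0.0847] tool [-0.0524 -0.0183  0.0228]
33 (469, 171, 12, 9) [ 0.6007 -0.0978  0.0847] tool [0.0577 0.0551 0.023 ]
33 (449, 155, 10, 11) [ 0.6073 -0.0909  0.0847] tool [0.0629 0.047  0.023 ]
1198 (201, 94, 239, 273) [ 0.5939 -0.041   0.0847] tool [0.0404 0.0006 0.0229]
139 (296, 135, 49, 49) [ 0.6162 -0.0452  0.0847] tool [0.0631 0.0005 0.023 ]
[ 0.55429552 -0.03291471  0.10759434] pred tip, hole bottom [[322.3 149.4]
 [322.4 151.6]]
```

View pics/c5.png

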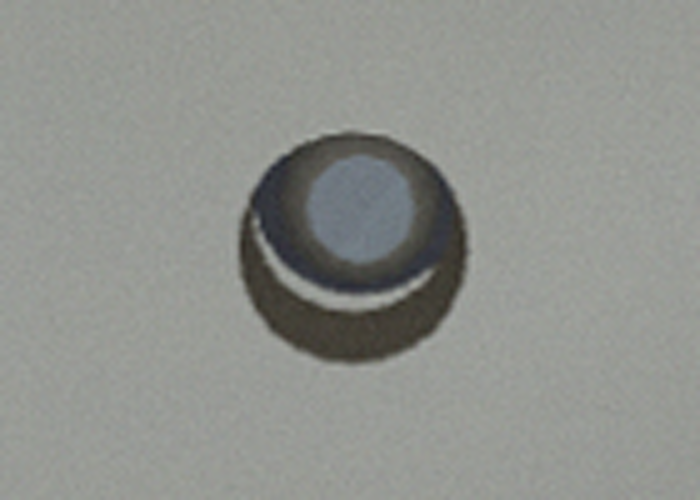

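In the crop the dowel tip is at about (322,151.6) and the hole's lower rim is centred at about (320.4,152.8). The remaining offset is about (-0.5, -0.75) mm. I correct it and go down slowly onto the dowels.

>>> apply_moves([
  [-0.0006, -0.0009, 0, 0, 0, 0],
  [-0.0006, -0.0009, -0.003, 0, 0, 0],
  [-0.0006, -0.0009, -0.006, 0, 0, 0],
  [-0.0006, -0.0009, -0.009, 0, 0, 0],
  [-0.0006, -0.0009, -0.012, 0, 0, 0],
  [-0.0006, -0.0009, -0.014, 0, 0, 0],
  [-0.0006, -0.0009, -0.014, 0, 0, 0],
])

```text
time: 11.2
eef_pos: [0.5533, -0.0335, 0.0957]
tcp_rot: [0.996, -0.094, -0.0, -0.0]
contact_force: [0.6, 0.1, -2.0]
opening: 0.293
finger_force: 69.7
```

>>> apply_moves([
  [0, 0, -0.0015, 0, 0, 0],
  [0, 0, -0.003, 0, 0, 0],
  [0, 0, -0.0045, 0, 0, 0],
  [0, 0, -0.006, 0, 0, 0],
  [0, 0, -0.0075, 0, 0, 0],
  [0, 0, -0.0075, 0, 0, 0],
])

```text
time: 11.95
eef_pos: [0.5534, -0.0336, 0.0898]
tcp_rot: [0.996, -0.094, -0.0, -0.0]
contact_force: [-0.3, -0.9, -2.4]
opening: 0.296
finger_force: 69.7
```

>>> apply_moves([
  [0, 0, -0.0015, 0, 0, 0],
  [0, 0, -0.003, 0, 0, 0],
  [0, 0, -0.0045, 0, 0, 0],
  [0, 0, -0.006, 0, 0, 0],
  [0, 0, -0.0075, 0, 0, 0],
  [0, 0, -0.0085, 0, 0, 0],
  [0, 0, -0.0095, 0, 0, 0],
  [0, 0, -0.0095, 0, 0, 0],
])

```text
time: 12.95
eef_pos: [0.5537, -0.0336, 0.0835]
tcp_rot: [0.996, -0.094, -0.0, 0.0]
contact_force: [-4.3, 0.6, 7.1]
opening: 0.292
finger_force: 70.8
```

>>> apply_moves([
  [0, 0, -0.001, 0, 0, 0],
  [0, 0, -0.002, 0, 0, 0],
  [0, 0, -0.003, 0, 0, 0],
  [0, 0, -0.003, 0, 0, 0],
])

```text
time: 13.45
eef_pos: [0.5537, -0.0336, 0.082]
tcp_rot: [0.996, -0.094, -0.0, 0.0]
contact_force: [-7.2, 0.7, 12.2]
opening: 0.297
finger_force: 71.9
```

>>> apply_moves([
  [0, 0, -0.001, 0, 0, 0],
  [0, 0, -0.002, 0, 0, 0],
  [0, 0, -0.003, 0, 0, 0],
  [0, 0, -0.003, 0, 0, 0],
])

```text
time: 13.95
eef_pos: [0.5538, -0.0336, 0.0819]
tcp_rot: [0.996, -0.094, -0.001, 0.0]
contact_force: [-13.4, 2.0, 24.0]
opening: 0.292
finger_force: 73.4
```

Run:
```python
from h import *
a=snap('side','s6.png')[0][:,:,::-1];st=ctrl.get_state()
print(st['time'],st['eef_pos'],st['contact_force'],st['wrist_torque'],st['dq'],R.from_quat(st['tcp_rot']).as_euler('zyx',degrees=True))
cv2.imwrite('pics/c6.png',cv2.resize(a[190:310,240:400],(800,600),interpolation=cv2.INTER_CUBIC))
```

```text
14.0 [ 0.55383476 -0.03363413  0.08188829] [-12.66467763   2.094285    24.39473563] [0.33916571 1.90728062 0.00321064] [-0.00053516  0.00050059  0.00060873 -0.00120673  0.00116897  0.00204831] [ 1.07336951e+01 -9.37167253e-02  1.79996333e+02]
```

View pics/c6.png

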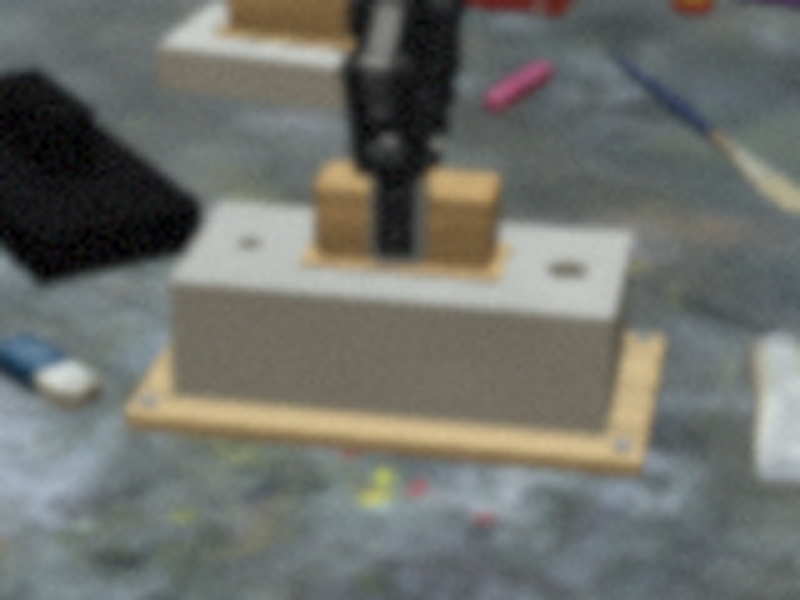

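The side view shows the mould shut: there is no gap along the joint, and cover and block are flush at both ends. The press is about 26 N and everything is at rest, so I hand it in.

```bash
python3 -c "
from plant import ctrl
print(ctrl.sign_off())"
```

```text
the job is handed in; nothing more can be done
None
```

The long cover is on both dowels, large hole over the thick one, and the mould is held shut with about 26 N while still gripped; I handed the job in at 14 s, but the sign-off gave no verdict.

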